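Clear the stop and bridge the brass blank onto the stake

TASK

Get the brass blank ready for punching. Hang the red T-shaped stop by its hole on the steel peg of the wooden stand to clear the way, and after that push the brass blank across the steel block, without lifting it, over the gap and onto the narrow blue stake, so that it rests level on the stake alone, square to it, with its scribed line along the middle of the stake. Do not disturb the hammer, the tin or the brass flower.

Things in the scene. Friction and masses are not known exactly. Their poses are not given: they have to be found in the camera images.
- block: Fixed steel bench block, 170 (x) x 130 (y) mm, its flat top 36 mm above the table. Origin on the table under the block's centre; +x points across the gap to the blue stake, which belongs to the same body. A 10 mm thick base plate runs under both (x from -90 to +155 mm).
- stake_top (a point): Centre of the top face of the blue stake, a narrow upright bar 32 mm (block x) x 90 mm (block y), on the block body at block x = +117 mm; its top is 34.5 mm above the table, 1.5 mm lower than the block's. A 16 mm wide open gap separates it from the block. Axes as the block's.
- blank: Brass bar, 50 (x) x 100 (y) x 14 (z) mm, about 0.5 kg, lying loose on the block on the side away from the stake. Origin at the centre of its underside. A black line is scribed on its top along y, through the centre, with three dots. Its long side is roughly parallel to the stake.
- stop: Red T-shaped work stop, about 0.24 kg, standing loose on the block between blank and stake. Foot 40 x 40 x 8 mm, origin at the centre of its underside; on it an upright web 8 mm thick (x), 40 mm wide (y), up to 90 mm above the origin. Hole of 22 mm diameter through the web along x, centre 30 mm above the origin; the web above the hole is free to be gripped across its 8 mm.
- stop_hole (a point): Centre of the hole in the stop's web, 30 mm above the stop's origin; the hole runs along the stop's x.
- stand: Fixed wooden peg stand: foot 110 (x) x 100 (y) x 15 mm, origin at the centre of its underside. Post 20 x 24 mm centred at x = +30 mm, top at 157 mm height. From the post a steel peg of 8 mm diameter points along the stand's -x and rises 10 degrees towards its free end: axis from (20, 0, 145) mm to the free end at (-64, 0, 160) mm.
- peg_mid (a point): Point on the peg's axis at stand x = -20 mm, 152 mm above the table, 40 mm before the post's front face.
- hammer: Bystander: hammer, 260 mm long, lying on the table. Handle along its x.
- tin: Bystander: open aluminium tin, 60 mm across, 60 mm tall, origin at the centre of its underside.
- flower: Bystander: flat five-petalled brass flower, 72 mm across, petals 5 mm thick, lying on the table.

How it is judged:
On the way:
1. The stop hangs by its hole on the peg and has been let go (x of stop_hole in the frame of stand between -0.052 and 0.017 m and y of stop_hole in the frame of stand between -0.009 and 0.009 m and z of stop_hole in the frame of peg_mid between -0.018 and 0.006 m and contact force between stop and stand above 0.8 N and contact force between stop and the fingers below 0.1 N), for 0.3 s.
At the end, for the whole second after the job is handed in: The stop hangs free on the peg, the peg through its hole (hole centre within 9 mm sideways of the peg). The blank rests level on the stake alone: scribed line within 7 mm of the stake's middle, within 20 mm of centre along it, square within 0.12 rad. Both at rest (all of step 1 and x of stake_top in the frame of blank between -0.007 and 0.007 m and y of blank in the frame of stake_top between -0.02 and 0.02 m and z of blank in the frame of stake_top between -0.003 and 0.004 m and angle between the x axis of blank and the x axis of block, either way round below 0.12 rad and angle between blank's own z axis and vertical below 0.03 rad and linear speed of blank below 0.01 m/s and linear speed of stop below 0.03 m/s); the robot touches nothing.
It fails at once if The blank is lifted more than 12 mm above the block (height (world z) of blank above 0.048 m).
It fails at once if The blank is pushed before the stop has been hung: it moves more than 20 mm while the stop is still on the block (distance of blank from where it was at the start of the episode above 0.02 m and height (world z) of stop below 0.06 m).
It fails at once if The hammer is disturbed (moved more than 20 mm) (distance of hammer from where it was at the start of the episode above 0.02 m).
It fails at once if The tin is disturbed (moved more than 20 mm) (distance of tin from where it was at the start of the episode above 0.02 m).
It fails at once if The flower is disturbed (moved more than 20 mm) (distance of flower from where it was at the start of the episode above 0.02 m).
It also fails if it takes over 61 s, if anything falls off the work surface, if the arm or the gripper's body presses on something with over 40 N, if the wrist force passes 120 N, or if a joint passes its speed limit or range.

ROBOT

A 6-joint arm with a two-finger parallel gripper is mounted at the origin on the work surface. World frame = base frame: x ahead of the robot, y to its left, z up, the work surface at z = 0. Lengths are in m, angles in rad, forces in N, time in s.
With the tool pointing down it reaches from about 0.35 to 0.775 m from the base axis. Payload 5.5 kg.
Tool frame: the origin (TCP) lies on the centre line of the jaws, within the pads' length; the fingertips stand 11 mm ahead of it and the grasp point (between the pads) lies 8 mm behind it; z points along the fingers, y is the line along which they close (so a half turn about z gives the same grasp; the last joint's range is limited). The gripper opens to 85 mm and grips with 20 to 120 N. Pads are 22 mm wide; open, the fingers measure 114 mm over their backs; the gripper's body (76 mm by 85 mm) begins 54 mm behind the grasp point. The pads swing forward as they close: fully open they stand 13 mm farther back than shut.
Start: joints at [1.198, 0.313, 0.046, 1.304, 0, 1.431], TCP at [0.133, 0.56, 0.242] pointing down, gripper open.
Joint ranges: [-2.76, 2.76], [-0.86, 1.69], [-1.03, 1.26], [-2.2, 2.34], [-1.47, 1.5], [-3.14, 3.14]. Speed limits (rad/s): [2.57, 2.57, 3.14, 3.14, 3.14, 3.14].

INTERFACE

Orientations are given as a unit quaternion [w, x, y, z].
In Python, from workcell import env, viewer, order, models gives the robot as it stands.
- The arm moves only by the tool drive_tool, never from a script. Its argument "series" is a list that holds one entry, the list of rows, each a list of 6 numbers: the shift along the tool's x, y, z each as a share of 120 mm, from -1 to 1, then the turn, a rotation vector about the tool's x, y, z each as a share of 180 degrees, from -1 to 1. A call has 1 to 20 rows; each row shifts and turns the commanded pose from where the row before left it, along the tool's axes as they then stand; what a row does not reach is not made up. A row lasts 1/8 s, in which the tool goes at most 62.5 mm and 10.7 degrees, less where a joint would pass 70% of its speed; a pose out of reach is approached as far as the arm can. A call with a number of a shift or a turn outside -1 to 1 is refused whole. A call with a gripper value outside its range is refused whole. "jaw" is the opening, from -1 (shut) to 1 (fully open), set as the call begins (left out, the last holds). The fingers move at their own pace and stop on an object; "grip_force" is the grip in N (left out, the last holds). Time passes only in rows, so rows that do not move let the fingers close. It gives the time, the measured TCP pose, the force, the opening and the grip force at its end, in the units of the state.
- env.get_state(): the state, without advancing time (a new reading comes with each control period).
- viewer.read_camera(name): name is "side" or "top"; returns the picture (480x640x3 uint8, red, green, blue); there is no depth.
- viewer.camera_info(name): a dict with "intrinsics" (3x3 intrinsics, pixels), "D" ([k1, k2, p1, p2, k3] as OpenCV has them; the pictures are not rectified), "R" (3x3) and "t" (3): a world point X has camera coordinates R X + t. Camera axes: x right, y down, z forward; pixel columns grow to the right and rows downward; lengths in m; the calibration is good to about 2 mm. A picture is of the moment at which its call begins. camera_info takes no time and is no camera call.
- order.hand_in(): hands the job in; it is judged then, once.
Trained networks look in the newest picture that a camera, given by its name, has taken for a name from the list of things; names that differ only in an ending like _2 or _b are one class to them, and where a whole thing is asked for, a point or a joint stands for the part that bears it (a point fixed in the world has none). Each returns a list of dicts, best first, with "score" (0 to 1); they miss things now and then, are a little off and sometimes report something else, mostly with a low value. They report only what shows in the picture. A call takes as long as a camera call.
- models.silhouettes(label, camera): "region" (480x640 bool, what is visible of it) and "location" ([column, row] in pixels, amid what is visible of it).
The state is a dict: "clock": time; "joint_pos": joint angles; "qvel": joint speeds; "tau": joint torques, N m; "tcp_pos": TCP position; "orientation": TCP orientation; "wrist_force": force on the tool from outside, world axes, zero at the start; "ft_torque": the same for the moment, N m; "finger_gap": finger opening in m; "grip_force": force on a finger pad.
Only numpy, scipy, OpenCV 4.12 (cv2) and the standard library are available. Lean on these libraries where they do the work, as an engineer would, in place of code of your own. Each camera call takes 0.05 s, during which the arm holds its last target. There are 200 camera calls.

## Working session

There is one attempt and no reset: what is moved stays moved. The work goes in short steps, Python scripts to look and compute and a tool call to move; the robot and the scene stay as the last step left them, time stands still between calls to the robot, and variables do not carry over. Pictures are saved under pics/ and viewed, at most 10 in all, crops included, and the job is handed in when it is done.

Besides the shell and the picture viewer there is one more tool, called by a JSON object that holds its "name" and its "arguments", one argument or row to a line. drive_tool: Moves the arm, as the interface text tells. Its arguments: {"type":"object","properties":{"series":{"type":"array"},"jaw":{"type":"number"},"grip_force":{"type":"number"}},"required":["series"]}

```bash
mkdir -p pics; ls
python3 - <<'E'
from workcell import env, viewer, order, models
import cv2, numpy as np
s=env.get_state(); print(s)
for c in("side","top"):
    im=viewer.read_camera(c); cv2.imwrite(f"pics/{c}0.png",im[:,:,::-1]); i=viewer.camera_info(c); print(c,i)
    for n in ("block","blank","stop","stand","stake_top","stop_hole","peg_mid"):
        try:
            r=models.silhouettes(n,c)
            print(n,[(round(d['score'],2),np.round(d['location']),int(d['region'].sum())) for d in r[:2]])
            if r: np.save(f"pics/{c}_{n}.npy",r[0]['region'])
        except Exception as e: print(n,e)
E
```

```text
pics
{'clock': 0.0, 'joint_pos': array([1.19835559e+00, 3.14003094e-01, 4.49990565e-02, 1.30358744e+00,
       1.81295150e-05, 1.43117442e+00]), 'qvel': array([ 0.00172911, -0.00057945, -0.00037887, -0.00027626, -0.00015812,
       -0.00030674]), 'tau': array([-2.97248862e-04, -4.80629718e+01,  2.98533797e+01,  1.93732849e-02,
       -2.28031176e-04, -9.92490271e-06]), 'tcp_pos': array([0.13250648, 0.55903536, 0.24141552]), 'orientation': array([-2.36073704e-04,  1.16146641e-01,  9.93231671e-01, -8.66019412e-04]), 'wrist_force': array([-0.28271683,  0.03198645,  0.10756987]), 'ft_torque': array([ 0.01436387, -0.05632293, -0.00927341]), 'grip_force': 0.0, 'finger_gap': 0.08519290585743382}
side {'intrinsics': array([[580.50729079,   0.        , 328.57108543],
       [  0.        , 580.50729079, 233.12976176],
       [  0.        ,   0.        ,   1.        ]]), 'D': array([0.00593811, 0.        , 0.        , 0.        , 0.        ]), 'R': array([[-0.71168024, -0.70246963, -0.00690298],
       [-0.54780137,  0.56108214, -0.62056466],
       [ 0.43980097, -0.43786214, -0.7841249 ]]), 't
[... 507 characters left out ...]
   , 578.98349049, 243.50227213],
       [  0.        ,   0.        ,   1.        ]]), 'D': array([-0.08653642,  0.        ,  0.        ,  0.        ,  0.        ]), 'R': array([[ 0.01151193, -0.9999327 , -0.00143821],
       [-0.99239698, -0.0112489 , -0.122563  ],
       [ 0.12253858,  0.00283821, -0.99245969]]), 't': array([0.03285486, 0.6079063 , 1.03669355])}
block [(0.62, array([432., 275.]), 6906)]
blank [(0.56, array([392., 287.]), 1570)]
stop [(0.81, array([442., 287.]), 591)]
stand [(0.6, array([190., 304.]), 3217)]
stake_top [(0.65, array([430., 274.]), 6990)]
stop_hole [(0.66, array([442., 289.]), 588), (0.51, array([431., 273.]), 6621)]
peg_mid [(0.9, array([187., 302.]), 3157)]
```

View pics/side0.png

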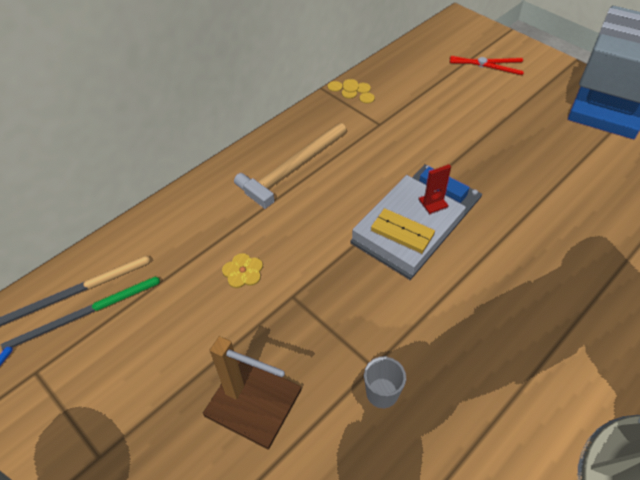

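View pics/top0.png

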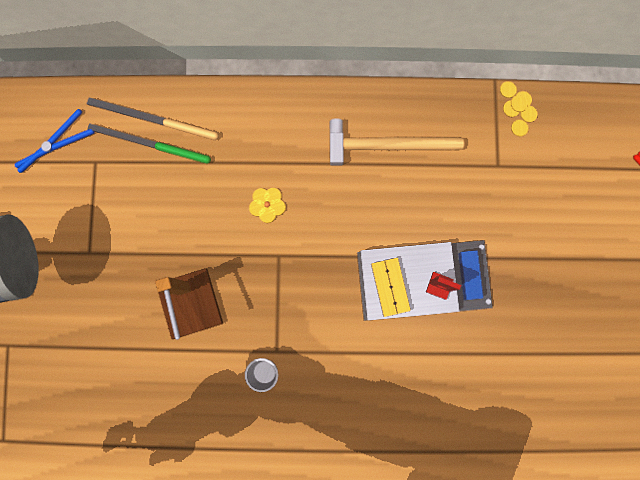

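Side view: the red stop is at about (436,190) on the block, with the blank at (403,229). The stand's peg runs from (228,353) to (283,374). In the top view the stake lies right of the block at (472,275), and the stand's post is at (163,285) with the peg pointing toward the robot. Next I fit the poses by matching silhouettes.

```bash
cat > h.py <<'E'
import numpy as np, cv2
from scipy.optimize import minimize
from workcell import env, viewer, order, models
S=3
def proj(P,c):
    i=viewer.camera_info(c)
    return cv2.projectPoints(np.asarray(P,float).reshape(-1,3),cv2.Rodrigues(i['R'])[0],i['t'],i['intrinsics'],np.array(i['D']))[0][:,0]
def box(x0,x1,y0,y1,z0,z1): return np.array([[x,y,z] for x in(x0,x1) for y in(y0,y1) for z in(z0,z1)])/1e3
a=np.linspace(0,2*np.pi,9)[:-1]
M=dict(block=[box(-85,85,-65,65,0,36),box(101,133,-45,45,0,34.5),box(-90,155,-65,65,0,10)],
 blank=[box(-25,25,-50,50,0,14)],
 stop=[box(-20,20,-20,20,0,8),box(-4,4,-20,20,8,90)],
 stand=[box(-55,55,-50,50,0,15),box(20,40,-12,12,15,157),
   np.array([[x,4*np.cos(t),z+4*np.sin(t)] for x,z in((20,145),(-64,160)) for t in a])/1e3])
def W(P,p,z):
    x,y,w=p; c,s=np.cos(w),np.sin(w)
    return np.c_[x+c*P[:,0]-s*P[:,1],y+s*P[:,0]+c*P[:,1],P[:,2]+z]
def render(n,p,z,c):
    m=np.zeros((480*S,640*S),np.uint8)
    for P in M[n]:
        q=proj(W(P,p,z),c); q=np.round((q+.5)*S*16-8).astype(np.int32)
        cv2.fillConvexPoly(m,cv2.convexHull(q),1,shift=4)
    return m
def fit(n,masks,p0,z,ign={},yaws=(0,)):
    up={c:cv2.resize(m.astype(np.uint8),None,fx=S,fy=S,interpolation=cv2.INTER_NEAREST) for c,m in masks.items()}
    ig={c:1-cv2.resize(m.astype(np.uint8),None,fx=S,fy=S,interpolation=cv2.INTER_NEAREST) for c,m in ign.items()}
    def cost(p):
        t=0
        for c,m in up.items():
            r=render(n,p,z,c)
            if c in ig: r=r&ig[c]; m=m&ig[c]
            t+=1-(r&m).sum()/((r|m).sum()+1)
        return t/len(up)
    best=None
    for w in yaws:
        p=np.array([p0[0],p0[1],p0[2]+w])
        sx=p+np.array([[0,0,0],[.02,0,0],[0,.02,0],[0,0,.2]])
        for k in range(2):
            r=minimize(cost,p,method='Nelder-Mead',options=dict(initial_simplex=sx,xatol=1e-4,fatol=1e-4,maxiter=150))
            p=r.x; sx=p+np.array([[0,0,0],[.005,0,0],[0,.005,0],[0,0,.05]])
        if best is None or r.fun<best.fun: best=r
    return best.x,best.fun
def ray(uv,c,z):
    i=viewer.camera_info(c); q=cv2.undistortPoints(np.array([[uv]],float),i['intrinsics'],np.array(i['D']))[0,0]
    d=i['R'].T@np.r_[q,1]; o=-i['R'].T@i['t']; return o+d*(z-o[2])/d[2]
def draw(im,n,p,z,c):
    im=cv2.resize(im,None,fx=2,fy=2)
    for P in M[n]:
        h=cv2.convexHull(((proj(W(P,p,z),c)+.5)*2-.5).astype(np.float32)).round().astype(np.int32); cv2.polylines(im,[h],1,(255,0,255),1)
    return im
E
python3 - <<'E'
from h import *
L=lambda c,n:np.load(f"pics/{c}_{n}.npy")
mk=lambda n:{c:L(c,n) for c in("side","top")}
z=dict(block=0,blank=.036,stop=.036,stand=0)
p0=dict(block=ray((410,280),"top",.03),blank=ray((391,287),"top",.05),stop=ray((442,286),"top",.06),stand=ray((190,304),"top",.01))
yw=dict(block=-1.5,blank=-1.5,stop=-1.5,stand=0.2)
D={}
for n in z:
    ig={}
    if n=="block": ig={c:cv2.dilate((L(c,"blank")|L(c,"stop")).astype(np.uint8),np.ones((3,3))) for c in("side","top")}
    if n=="blank": ig={c:cv2.dilate(L(c,"stop").astype(np.uint8),np.ones((3,3))) for c in("side","top")}
    D[n],f=fit(n,mk(n),[*p0[n][:2],yw[n]],z[n],ig,(-.5,0,.5) if n=="stop" else (-.2,.2)); print(n,D[n].round(4),round(f,3))
    for c in("side","top"): print('  ',c,fit(n,{c:L(c,n)},D[n],z[n],ig)[0].round(4))
np.save("D.npy",D)
T=[]
for c,(x,y) in dict(side=(180,150),top=(140,220)).items():
    im=cv2.imread(f"pics/{c}0.png"); o=cv2.resize(im,None,fx=2,fy=2)
    for n in z:
        d=draw(im,n,D[n],z[n],c); k=(d[:,:,0]==255)&(d[:,:,1]==0)&(d[:,:,2]==255); o[k]=(255,0,255)
    T.append(o)
a=T[0][320:900,400:1000]; b=T[1][460:700,300:1010]
cv2.imwrite("pics/f1.png",a);cv2.imwrite("pics/f2.png",b)
E
```

```text
block [ 0.5411 -0.1118 -1.4645] 0.032
   side [ 0.5425 -0.1122 -1.4603]
   top [ 0.5404 -0.1114 -1.4665]Traceback (most recent call last):
  File "<stdin>", line 12, in <module>
  File "h.py", line 39, in fit
    r=minimize(cost,p,method='Nelder-Mead',options=dict(initial_simplex=sx,xatol=1e-4,fatol=1e-4,maxiter=150))
    res = _minimize_neldermead(fun, x0, args, callback, bounds=bounds,
                               **options)
    fxcc = func(xcc)
    fx = function(np.copy(x), *(wrapper_args + args))
  File "h.py", line 30, in cost
    r=render(n,p,z,c)
  File "h.py", line 21, in render
    q=proj(W(P,p,z),c); q=np.round((q+.5)*S*16-8).astype(np.int32)
  File "h.py", line 6, in proj
    i=viewer.camera_info(c)
ValueError: time passes only in moves, steps and waits
```

```bash
cat > patch.py <<'E'
s=open('h.py').read()
s=s.replace("S=3\n","S=3\nINF={c:viewer.camera_info(c) for c in('side','top')}\n",1)
a,b=s.split("\n",5)[:5],s.split("\n",5)[5]
s="\n".join(a)+"\n"+b.replace("viewer.camera_info(c)","INF[c]")
open('h.py','w').write(s)
E
python3 patch.py; sed -n 1,8p h.py
cat > fitall.py <<'E'
from h import *
L=lambda c,n:np.load(f"pics/{c}_{n}.npy")
mk=lambda n:{c:L(c,n) for c in("side","top")}
z=dict(block=0,blank=.036,stop=.036,stand=0)
p0=dict(block=ray((410,280),"top",.03),blank=ray((391,287),"top",.05),stop=ray((442,286),"top",.06),stand=ray((190,304),"top",.01))
yw=dict(block=-1.5,blank=-1.5,stop=-1.5,stand=0.2)
D={}
for n in z:
    ig={}
    if n=="block": ig={c:cv2.dilate((L(c,"blank")|L(c,"stop")).astype(np.uint8),np.ones((3,3))) for c in("side","top")}
    if n=="blank": ig={c:cv2.dilate(L(c,"stop").astype(np.uint8),np.ones((3,3))) for c in("side","top")}
    D[n],f=fit(n,mk(n),[*p0[n][:2],yw[n]],z[n],ig,(-.5,0,.5) if n=="stop" else (-.2,.2)); print(n,D[n].round(4),round(f,3))
    for c in("side","top"): print('  ',c,fit(n,{c:L(c,n)},D[n],z[n],ig)[0].round(4))
np.save("D.npy",D)
T=[]
for c,(x,y) in dict(side=(180,150),top=(140,220)).items():
    im=cv2.imread(f"pics/{c}0.png"); o=cv2.resize(im,None,fx=2,fy=2)
    for n in z:
        d=draw(im,n,D[n],z[n],c); k=(d[:,:,0]==255)&(d[:,:,1]==0)&(d[:,:,2]==255); o[k]=(255,0,255)
    T.append(o)
cv2.imwrite("pics/f1.png",T[0][320:900,400:1000]);cv2.imwrite("pics/f2.png",T[1][460:700,300:1010])
E
python3 fitall.py
```

```text
import numpy as np, cv2
from scipy.optimize import minimize
from workcell import env, viewer, order, models
S=3
INF={c:viewer.camera_info(c) for c in('side','top')}
def proj(P,c):
    i=INF[c]
    return cv2.projectPoints(np.asarray(P,float).reshape(-1,3),cv2.Rodrigues(i['R'])[0],i['t'],i['intrinsics'],np.array(i['D']))[0][:,0]
block [ 0.5411 -0.1118 -1.4645] 0.032
   side [ 0.5425 -0.1122 -1.4603]
   top [ 0.5404 -0.1114 -1.4665]
blank [ 0.5295 -0.0749 -1.3411] 0.045
   side [ 0.5297 -0.076  -1.344 ]
   top [ 0.5288 -0.0747 -1.3334]
stop [ 0.5327 -0.166  -0.381 ] 0.074
   side [ 0.5342 -0.1667 -0.3761]
   top [ 0.5317 -0.1663 -0.3579]
stand [0.4946 0.3002 0.3113] 0.05
   side [0.496  0.2992 0.3027]
   top [0.4937 0.3011 0.3151]
```

View pics/f1.png

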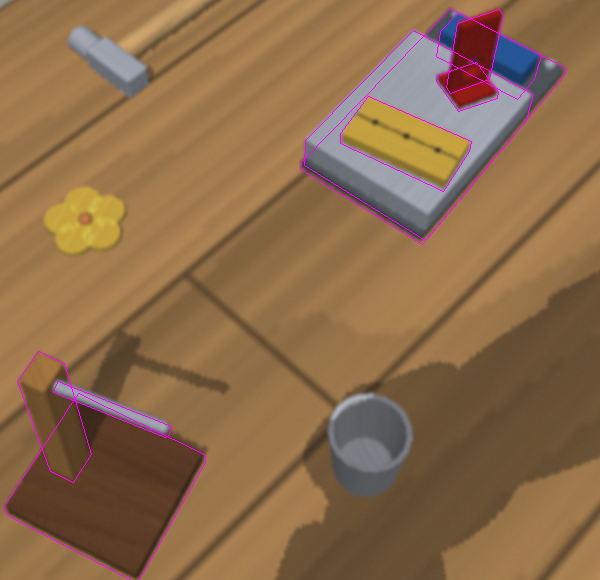

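View pics/f2.png

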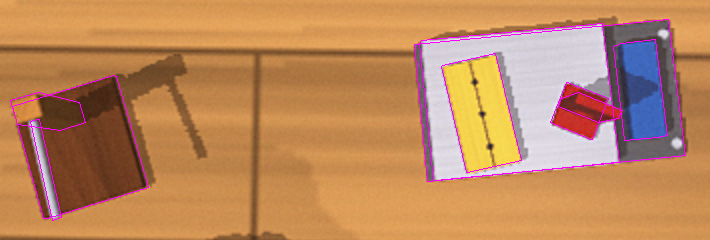

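The overlays fit the block, blank, stop and stand well. The web runs from upper left to lower right in the top view. The four poses agree between the two cameras to about 2 mm.

```bash
cat > plan.py <<'E'
import sys, json, numpy as np
from scipy.spatial.transform import Rotation as Ro
from workcell import env
def plan(wps, nd=3, step=.055, turn=.16):
    "wps: list of (xyz, yaw of tool y, [mm step]) ; tool down; prints rows"
    s=env.get_state(); q=s['orientation']; R=Ro.from_quat([*q[1:],q[0]]).as_matrix(); p=np.array(s['tcp_pos'])
    rows=[]
    for w in wps:
        tgt,yaw=np.array(w[0]),w[1]; st=w[2] if len(w)>2 else step
        y=np.array([np.cos(yaw),np.sin(yaw),0]); z=np.array([0,0,-1.]); Rt=np.c_[np.cross(y,z),y,z]
        rv=Ro.from_matrix(R.T@Rt).as_rotvec(); n=int(max(1,np.ceil(np.linalg.norm(tgt-p)/st),np.ceil(np.linalg.norm(rv)/turn)))
        for k in range(n):
            sh=np.round(R.T@((tgt-p)/(n-k))/.12,nd); rv=np.round(Ro.from_matrix(R.T@Rt).as_rotvec()/(n-k)/np.pi,nd)
            rows.append([*(float(v)+0 for v in sh),*(float(v)+0 for v in rv)])
            p=p+R@sh*.12; R=R@Ro.from_rotvec(rv*np.pi).as_matrix()
    print(len(rows)); print(json.dumps(rows).replace(" ",""))
E
python3 - <<'E'
from plan import plan
plan([((.533,-.166,.2),-.381),((.533,-.166,.16),-.381)])
E
```

```text
17
[[-0.29,-0.32,0.022,0.0,0.0,0.034],[-0.322,-0.287,0.022,0.0,0.0,0.034],[-0.351,-0.251,0.022,0.0,0.0,0.034],[-0.376,-0.212,0.022,0.0,0.0,0.034],[-0.396,-0.171,0.022,0.0,0.0,0.034],[-0.412,-0.127,0.022,0.0,0.0,0.034],[-0.424,-0.083,0.022,0.0,0.0,0.034],[-0.43,-0.037,0.022,0.0,0.0,0.034],[-0.431,0.009,0.022,0.0,0.0,0.034],[-0.428,0.055,0.022,0.0,0.0,0.034],[-0.42,0.1,0.022,0.0,0.0,0.035],[-0.406,0.146,0.022,0.0,0.0,0.034],[-0.388,0.188,0.022,0.0,0.0,0.035],[-0.366,0.23,0.022,0.0,0.0,0.034],[-0.339,0.268,0.022,0.0,0.0,0.035],[-0.307,0.303,0.022,0.0,0.0,0.034],[0.0,0.0,0.334,0.0,0.0,0.0]]
```

{"name": "drive_tool", "arguments": {
  "series": [
    [[-0.29,-0.32,0.022,0,0,0.034],[-0.322,-0.287,0.022,0,0,0.034],[-0.351,-0.251,0.022,0,0,0.034],[-0.376,-0.212,0.022,0,0,0.034],[-0.396,-0.171,0.022,0,0,0.034],[-0.412,-0.127,0.022,0,0,0.034],[-0.424,-0.083,0.022,0,0,0.034],[-0.43,-0.037,0.022,0,0,0.034],[-0.431,0.009,0.022,0,0,0.034],[-0.428,0.055,0.022,0,0,0.034],[-0.42,0.1,0.022,0,0,0.035],[-0.406,0.146,0.022,0,0,0.034],[-0.388,0.188,0.022,0,0,0.035],[-0.366,0.23,0.022,0,0,0.034],[-0.339,0.268,0.022,0,0,0.035],[-0.307,0.303,0.022,0,0,0.034],[0,0,0.334,0,0,0],[0,0,0,0,0,0],[0,0,0,0,0,0]]
  ]
}}

```text
clock: 3.18
tcp_pos: [0.5329, -0.1656, 0.1608]
orientation: [-0.0, 0.828, 0.561, 0.0]
wrist_force: [0.6, -0.6, 0.5]
finger_gap: 0.0857
grip_force: 0.0
```

Run:
```python
from plan import plan
from workcell import env
s=env.get_state(); print(s['clock'],s['tcp_pos'],s['orientation'],s['joint_pos'].round(2))
plan([((.533,-.166,.104),-.381,.03)])
```

```text
3.175 [ 0.53290174 -0.16556975  0.16080632] [-4.74920696e-05  8.27872457e-01  5.60916385e-01  5.28929550e-05] [-0.45  0.32 -0.15  1.1   0.    1.51]
2
[[-0.002,0.001,0.237,0.0,0.0,0.0],[-0.001,0.001,0.236,0.0,0.0,0.0]]
```

{"name": "drive_tool", "arguments": {
  "series": [
    [[0,0,0.237,0,0,0],[0,0,0.236,0,0,0],[0,0,0,0,0,0],[0,0,0,0,0,0]]
  ]
}}

```text
clock: 3.68
tcp_pos: [0.534, -0.166, 0.1053]
orientation: [0.001, 0.828, 0.561, 0.001]
wrist_force: [0.1, -0.0, 0.7]
finger_gap: 0.0855
grip_force: 0.0
```

{"name": "drive_tool", "arguments": {
  "series": [
    [[0,0,0,0,0,0],[0,0,0,0,0,0],[0,0,0,0,0,0],[0,0,0,0,0,0],[0,0,0,0,0,0],[0,0,0,0,0,0],[0,0,0,0,0,0],[0,0,0,0,0,0]]
  ],
  "jaw": -1,
  "grip_force": 50
}}

```text
clock: 4.68
tcp_pos: [0.533, -0.1661, 0.1032]
orientation: [0.0, 0.828, 0.561, 0.0]
wrist_force: [-0.6, 0.0, 0.3]
finger_gap: 0.0075
grip_force: 50.9
```

Run:
```python
from plan import plan
plan([((.533,-.166,.245),-.381,.05),((.4042,.2711,.245),.311,.05)])
```

```text
13
[[0.0,0.0,-0.394,0.0,0.0,0.0],[0.0,0.0,-0.394,0.0,0.0,0.0],[0.0,0.0,-0.393,0.0,0.0,0.0],[0.298,-0.235,0.0,0.0,0.0,-0.022],[0.314,-0.214,0.0,0.0,0.0,-0.022],[0.328,-0.192,0.0,0.0,0.0,-0.022],[0.34,-0.168,0.0,0.0,0.0,-0.022],[0.351,-0.145,0.0,0.0,0.0,-0.022],[0.36,-0.12,0.0,0.0,0.0,-0.022],[0.368,-0.095,0.0,0.0,0.0,-0.022],[0.374,-0.069,0.0,0.0,0.0,-0.022],[0.377,-0.043,0.0,0.0,0.0,-0.022],[0.38,-0.017,-0.001,0.0,0.0,-0.022]]
```

{"name": "drive_tool", "arguments": {
  "series": [
    [[0,0,-0.394,0,0,0],[0,0,-0.394,0,0,0],[0,0,-0.393,0,0,0],[0.298,-0.235,0,0,0,-0.022],[0.314,-0.214,0,0,0,-0.022],[0.328,-0.192,0,0,0,-0.022],[0.34,-0.168,0,0,0,-0.022],[0.351,-0.145,0,0,0,-0.022],[0.36,-0.12,0,0,0,-0.022],[0.368,-0.095,0,0,0,-0.022],[0.374,-0.069,0,0,0,-0.022],[0.377,-0.043,0,0,0,-0.022],[0.38,-0.017,0,0,0,-0.022],[0,0,0,0,0,0],[0,0,0,0,0,0],[0,0,0,0,0,0]]
  ]
}}

```text
clock: 6.68
tcp_pos: [0.4043, 0.2702, 0.2447]
orientation: [-0.0, 0.59, 0.807, -0.0]
wrist_force: [-0.0, -0.7, -1.8]
finger_gap: 0.0072
grip_force: 50.7
```

Run:
```python
from plan import plan
from h import *
s=env.get_state(); print(s['tcp_pos'],s['orientation'],s['finger_gap'],s['grip_force'],s['wrist_force'])
for c in("side","top"):
    im=viewer.read_camera(c); cv2.imwrite(f"pics/{c}1.png",im[:,:,::-1])
    r=models.silhouettes("stop",c); print(c,[(round(d['score'],2),d['location'],d['region'].sum()) for d in r])
    if r: np.save(f"pics/{c}_stop1.npy",r[0]['region'])
im=cv2.imread("pics/side1.png"); P=proj(np.array([[.4042,.2711,.22]]),"side")[0]; print(P)
# expected stop outline & predicted hole
z=s['tcp_pos'][2]-.067; p=[*s['tcp_pos'][:2],.311]
d=draw(im,"stop",p,z,"side"); x,y=(P*2).astype(int); cv2.imwrite("pics/c1.png",d[max(0,y-250):y+250,max(0,x-350):x+350])
plan([((.4042,.2711,.195),.311,.03)])
```

```text
[0.40429746 0.27022786 0.24473583] [-7.81885488e-05  5.89907584e-01  8.07470723e-01 -2.61233743e-04] 0.007192000238415587 50.713074803352356 [-0.03363542 -0.71133151 -1.76460736]
side [(0.79, [304.9, 379.1], np.int64(1143))]
top [(0.75, [185.9, 356.9], np.int64(469))]
[304.02983054 364.350037  ]
2
[[0.003,0.0,0.208,0.0,0.0,0.0],[0.003,0.0,0.209,0.0,0.0,-0.001]]
```

View pics/c1.png

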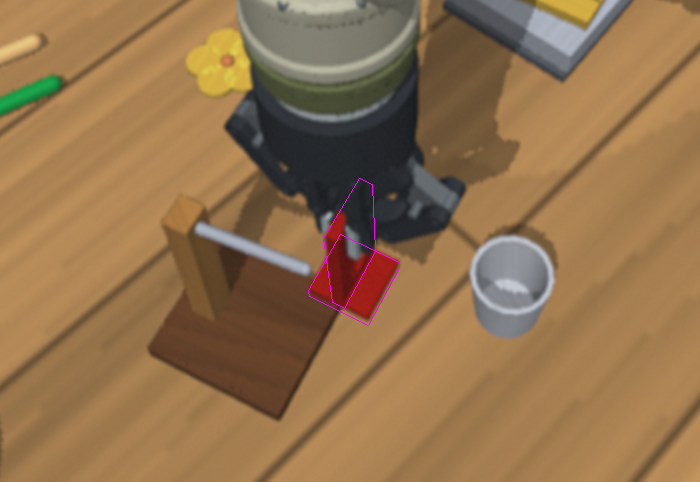

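The stop hangs upright in the grip at about (345,270) in this crop. It is where predicted, just in front of the peg's free end at (310,270). Next I lower it and slide it on.

{"name": "drive_tool", "arguments": {
  "series": [
    [[0.003,0,0.208,0,0,0],[0.003,0,0.208,0,0,0],[0,0,0,0,0,0],[0,0.12,0,0,0,0],[0,0.12,0,0,0,0],[0,0.06,0,0,0,0],[0,0,0,0,0,0]]
  ]
}}

```text
clock: 7.75
tcp_pos: [0.4391, 0.2832, 0.1951]
orientation: [0.0, 0.589, 0.808, 0.0]
wrist_force: [-0.4, 0.1, -2.4]
finger_gap: 0.0072
grip_force: 50.7
```

{"name": "drive_tool", "arguments": {
  "series": [
    [[0,0.07,0.015,0,0,0],[0,0.07,0.015,0,0,0],[0,0.07,0.015,0,0,0],[0,0.07,0.015,0,0,0],[0,0,0,0,0,0],[0,0,0,0,0,0]]
  ]
}}

```text
clock: 8.5
tcp_pos: [0.4699, 0.2931, 0.1877]
orientation: [-0.0, 0.589, 0.808, -0.0]
wrist_force: [-0.6, 0.6, -2.3]
finger_gap: 0.0072
grip_force: 50.7
```

{"name": "drive_tool", "arguments": {
  "series": [
    [[0,0,0.02,0,0,0],[0,0,0.015,0,0,0],[0,0,0,0,0,0],[0,0,0,0,0,0]]
  ]
}}

```text
clock: 9.0
tcp_pos: [0.47, 0.2932, 0.1839]
orientation: [-0.0, 0.589, 0.808, 0.0]
wrist_force: [-1.7, -1.2, 0.9]
finger_gap: 0.0072
grip_force: 51.2
```

{"name": "drive_tool", "arguments": {
  "series": [
    [[0,0,0,0,0,0],[0,0,0,0,0,0],[0,0,0,0,0,0],[0,0,0,0,0,0]]
  ],
  "jaw": 0.2
}}

```text
clock: 9.5
tcp_pos: [0.4702, 0.2932, 0.1836]
orientation: [0.0, 0.589, 0.808, 0.0]
wrist_force: [-0.1, 0.2, 0.5]
finger_gap: 0.0518
grip_force: 0.0
```

Run:
```python
from h import *
s=env.get_state(); print(s['tcp_pos'],s['finger_gap'],s['wrist_force'])
im=viewer.read_camera("side")[:,:,::-1]; im=cv2.resize(im,None,fx=3,fy=3); cv2.imwrite("pics/c2.png",im[940:1300,550:1050])
```

```text
[0.47019974 0.29317344 0.18363354] 0.05175304682059909 [-0.10097055  0.18399139  0.46339408]
```

View pics/c2.png

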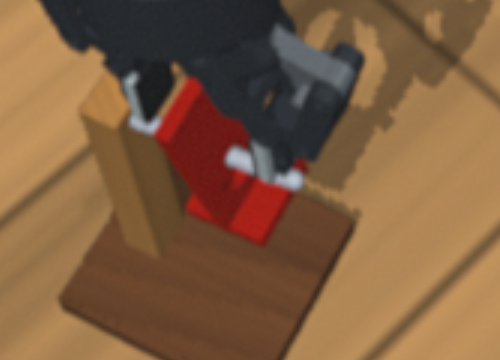

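The stop hangs with the peg through its hole; the tip shows at about (240,158) and the fingers are open and clear of it. Now retreat and line up behind the blank.

Run:
```python
from plan import plan
plan([((.4702,.2932,.265),.311,.03),((.5247,-.015,.2),.106,.05),((.5247,-.015,.065),.106,.05)])
```

```text
13
[[0.0,0.0,-0.226,0.0,0.0,0.0],[0.0,0.0,-0.226,0.0,0.0,0.0],[0.0,0.0,-0.226,0.0,0.0,0.0],[-0.369,-0.05,0.077,0.0,0.0,0.009],[-0.37,-0.04,0.077,0.0,0.0,0.009],[-0.372,-0.029,0.077,0.0,0.0,0.009],[-0.372,-0.019,0.078,0.0,0.0,0.01],[-0.373,-0.007,0.077,0.0,0.0,0.009],[-0.372,0.003,0.078,0.0,0.0,0.01],[-0.372,0.014,0.077,0.0,0.0,0.009],[0.0,0.0,0.375,0.0,0.0,0.0],[0.0,0.0,0.375,0.0,0.0,0.0],[-0.001,0.0,0.375,0.0,0.0,0.0]]
```

{"name": "drive_tool", "arguments": {
  "series": [
    [[0,0,-0.226,0,0,0],[0,0,-0.226,0,0,0],[0,0,-0.226,0,0,0],[-0.369,-0.05,0.077,0,0,0.009],[-0.37,-0.04,0.077,0,0,0.009],[-0.372,-0.029,0.077,0,0,0.009],[-0.372,-0.019,0.078,0,0,0.01],[-0.373,-0.007,0.077,0,0,0.009],[-0.372,0.003,0.078,0,0,0.01],[-0.372,0.014,0.077,0,0,0.009],[0,0,0.375,0,0,0],[0,0,0.375,0,0,0],[0,0,0.375,0,0,0],[0,0,0,0,0,0],[0,0,0,0,0,0]]
  ]
}}

```text
clock: 11.42
tcp_pos: [0.5255, -0.0151, 0.0664]
orientation: [0.001, 0.668, 0.744, 0.0]
wrist_force: [-0.2, -0.5, 0.8]
finger_gap: 0.0514
grip_force: 0.0
```

Run:
```python
from h import *
s=env.get_state(); print(s['tcp_pos'],s['orientation'],s['finger_gap'],s['wrist_force'])
T=[]
for c,x,y in(("side",180,100),("top",140,200)):
    im=viewer.read_camera(c)[:,:,::-1]; cv2.imwrite(f"pics/{c}3.png",im)
    T.append(cv2.resize(im[y:y+ (320 if c=="side" else 160),x:x+400],None,fx=1.25 if c=="side" else 1.25,fy=1.25))
    r=models.silhouettes("stop",c)
    if r: print(c,r[0]['score'],fit("stop",{c:r[0]['region']},[.4756,.2941,.311],.152-.037)[0])
cv2.imwrite("pics/c3.png",np.vstack(T))
```

```text
[ 0.52552272 -0.01505084  0.06641701] [5.91226260e-04 6.68432978e-01 7.43772024e-01 4.24006563e-04] 0.05139220143948965 [-0.24148803 -0.49088735  0.76010369]
side 0.7 [0.47828109 0.29089193 0.26114542]
top 0.75 [0.46762177 0.29299726 0.16532732]
```

View pics/c3.png

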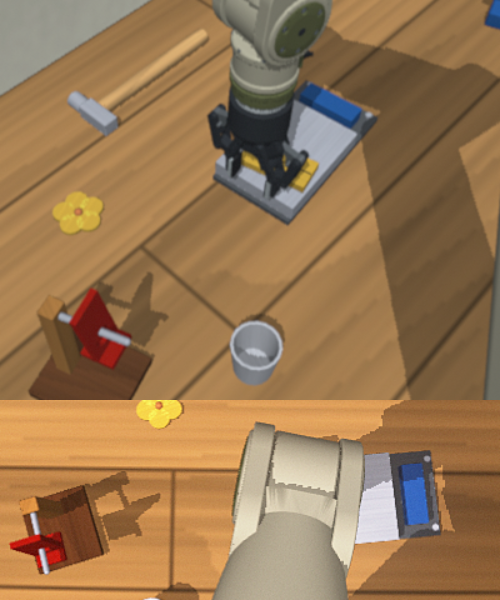

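The stop hangs steadily on the peg, at about (95,325) in the side half of the picture. The fingers stand behind the blank. Next I lower them and push.

{"name": "drive_tool", "arguments": {
  "series": [
    [[0,0,0.14,0,0,0],[0,0,0,0,0,0],[0,0,0,0,0,0],[-0.06,0,0,0,0,0],[-0.06,0,0,0,0,0],[-0.06,0,0,0,0,0],[-0.06,0,0,0,0,0],[0,0,0,0,0,0]]
  ]
}}

```text
clock: 12.62
tcp_pos: [0.5278, -0.0444, 0.0483]
orientation: [0.0, 0.669, 0.743, -0.0]
wrist_force: [0.2, 0.6, 0.0]
finger_gap: 0.0512
grip_force: 0.0
```

{"name": "drive_tool", "arguments": {
  "series": [
    [[-0.06,0,0,0,0,0],[-0.06,0,0,0,0,0],[-0.06,0,0,0,0,0],[-0.06,0,0,0,0,0],[0,0,0,0,0,0]]
  ]
}}

```text
clock: 13.25
tcp_pos: [0.5308, -0.0734, 0.0482]
orientation: [0.0, 0.669, 0.743, -0.0]
wrist_force: [0.6, 0.2, 0.5]
finger_gap: 0.0515
grip_force: 0.0
```

```bash
cat > look.py <<'E'
from h import *
import sys
s=env.get_state(); D=np.load("D.npy",allow_pickle=True).item(); b=D["block"]; c,sn=np.cos(b[2]),np.sin(b[2])
def tb(p): d=np.array(p[:2])-b[:2]; return np.array([c*d[0]+sn*d[1],-sn*d[0]+c*d[1]])
print("tcp block",tb(s['tcp_pos']).round(4),s['tcp_pos'][2],s['wrist_force'])
z=float(sys.argv[1])
for cam in("side","top"):
    viewer.read_camera(cam); r=models.silhouettes("blank",cam)
    print(cam,[(round(d['score'],2),d['location'],d['region'].sum()) for d in r])
    if r:
        p,f=fit("blank",{cam:r[0]['region']},[*ray(r[0]['location'],cam,z+.014)[:2],b[2]],z); print(p,"block:",tb(p).round(4),(p[2]-b[2]).round(3),round(f,3))
E
python3 look.py .036
```

```text
tcp block [-0.0393 -0.0061] 0.04817850661324351 [0.56694037 0.15722952 0.50813244]
side [(0.93, [411.2, 226.5], np.int64(545))]
[ 0.52578941 -0.10215792 -1.25679486] block: [-0.0112 -0.0142] 0.208 0.663
top []
```

{"name": "drive_tool", "arguments": {
  "series": [
    [[-0.06,0,0,0,0,0],[-0.06,0,0,0,0,0],[-0.06,0,0,0,0,0]]
  ]
}}

```text
clock: 13.82
tcp_pos: [0.533, -0.094, 0.0482]
orientation: [-0.0, 0.668, 0.744, 0.0]
wrist_force: [0.0, 3.5, 0.7]
finger_gap: 0.0512
grip_force: 1.5
```

Run:
```python
from h import *
im=viewer.read_camera("side")[:,:,::-1]
cv2.imwrite("pics/c4.png",cv2.resize(im[140:300,330:500],None,fx=3.5,fy=3.5,interpolation=cv2.INTER_CUBIC))
```

```text
(no output)
```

View pics/c4.png

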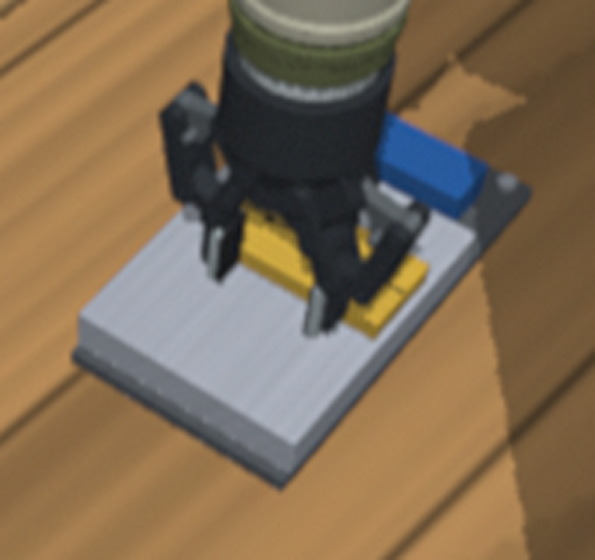

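The blank is square against both fingers and sliding with them; its edge is near (375,330) in this crop. The push continues.

{"name": "drive_tool", "arguments": {
  "series": [
    [[-0.058,0,0,0,0,0],[-0.058,0,0,0,0,0],[-0.058,0,0,0,0,0],[-0.058,0,0,0,0,0],[-0.058,0,0,0,0,0],[-0.058,0,0,0,0,0],[-0.058,0,0,0,0,0],[-0.058,0,0,0,0,0],[-0.05,0,0,0,0,0],[-0.05,0,0,0,0,0],[-0.05,0,0,0,0,0],[-0.04,0,0,0,0,0],[-0.03,0,0,0,0,0],[0,0,0,0,0,0],[0,0,0,0,0,0]]
  ]
}}

```text
clock: 15.75
tcp_pos: [0.5419, -0.1759, 0.0483]
orientation: [0.0, 0.669, 0.744, -0.0]
wrist_force: [1.5, -0.4, -0.2]
finger_gap: 0.0513
grip_force: 0.0
```

```bash
python3 look.py .035
```

```text
tcp block [ 0.0638 -0.0059] 0.04831296303271537 [ 1.49069052 -0.37664098 -0.22102207]
side [(0.96, [441.4, 190.1], np.int64(633))]
[ 0.53613121 -0.20721594 -1.28461937] block: [ 0.0943 -0.015 ] 0.18 0.558
top []
```

{"name": "drive_tool", "arguments": {
  "series": [
    [[0.15,0,0,0,0,0],[0.2,0,-0.3,0,0,0],[0.4,0,-0.4,0,0,0],[0.4,0,-0.4,0,0,0],[0.4,0,0,0,0,0],[0.4,0,0,0,0,0],[0.4,0,0,0,0,0],[0,0,0,0,0,0],[0,0,0,0,0,0]]
  ]
}}

```text
clock: 17.08
tcp_pos: [0.5121, 0.098, 0.1726]
orientation: [0.0, 0.668, 0.744, -0.0]
wrist_force: [-0.3, -0.6, 0.9]
finger_gap: 0.0511
grip_force: 0.0
```

```bash
python3 look.py .036
```

```text
tcp block [-0.2117 -0.0065] 0.172619220380434 [-0.28530187 -0.55436509  0.94838713]
side [(0.59, [446.8, 187.5], np.int64(1284))]
[ 0.54164514 -0.21117809 -1.4831574 ] block: [ 0.0989 -0.0099] -0.019 0.101
top [(0.92, [464.8, 281.0], np.int64(1497))]
[ 0.5391767  -0.21116125 -1.45793706] block: [ 0.0986 -0.0124] 0.007 0.068
```

Run:
```python
from plan import plan
import numpy as np
b=np.load("D.npy",allow_pickle=True).item()["block"]; c,s=np.cos(b[2]),np.sin(b[2])
w=lambda x,y,z:(b[0]+c*x-s*y,b[1]+s*x+c*y,z)
ps=b[2]+np.pi/2
plan([(w(.035,-.009,.1),ps,.05),(w(.035,-.009,.048),ps,.03),(w(.058,-.009,.048),ps,.012),(w(.082,-.009,.048),ps,.003)])
```

```text
18
[[-0.341,-0.003,0.101,0.0,0.0,0.0],[-0.34,-0.004,0.101,0.0,0.0,0.0],[-0.341,-0.003,0.101,0.0,0.0,0.0],[-0.34,-0.004,0.101,0.0,0.0,0.0],[-0.341,-0.003,0.1,0.0,0.0,0.0],[-0.34,-0.004,0.101,0.0,0.0,0.0],[0.0,0.0,0.217,0.0,0.0,0.0],[0.0,0.0,0.216,0.0,0.0,0.0],[-0.096,0.0,0.0,0.0,0.0,0.0],[-0.096,0.001,0.0,0.0,0.0,0.0],[-0.025,0.0,0.0,0.0,0.0,0.0],[-0.025,0.0,0.0,0.0,0.0,0.0],[-0.025,0.0,0.0,0.0,0.0,0.0],[-0.025,0.0,0.0,0.0,0.0,0.0],[-0.025,0.0,0.0,0.0,0.0,0.0],[-0.025,0.0,0.0,0.0,0.0,0.0],[-0.025,0.0,0.0,0.0,0.0,0.0],[-0.025,0.0,0.0,0.0,0.0,0.0]]
```

{"name": "drive_tool", "arguments": {
  "series": [
    [[-0.341,-0.003,0.101,0,0,0],[-0.34,-0.004,0.101,0,0,0],[-0.341,-0.003,0.101,0,0,0],[-0.34,-0.004,0.101,0,0,0],[-0.341,-0.003,0.1,0,0,0],[-0.34,-0.004,0.101,0,0,0],[0,0,0,0,0,0],[0,0,0.217,0,0,0],[0,0,0.216,0,0,0],[0,0,0,0,0,0],[0,0,0,0,0,0],[-0.096,0,0,0,0,0],[-0.096,0,0,0,0,0],[0,0,0,0,0,0],[0,0,0,0,0,0]]
  ]
}}

```text
clock: 19.15
tcp_pos: [0.5385, -0.1697, 0.0481]
orientation: [-0.0, 0.669, 0.744, 0.0]
wrist_force: [-0.5, 0.2, -0.2]
finger_gap: 0.0513
grip_force: 0.0
```

Run:
```python
from plan import plan
import numpy as np
from workcell import env
b=np.load("D.npy",allow_pickle=True).item()["block"]; c,s=np.cos(b[2]),np.sin(b[2])
S=env.get_state();d=S['tcp_pos'][:2]-b[:2]; print(c*d[0]+s*d[1],-s*d[0]+c*d[1],S['tcp_pos'][2],S['wrist_force'])
```

```text
0.05725500675336329 -0.00869228685723319 0.04811321851086017 [-0.54554323  0.21468842 -0.21165151]
```

{"name": "drive_tool", "arguments": {
  "series": [
    [[-0.026,0,0,0,0,0],[-0.026,0,0,0,0,0],[-0.026,0,0,0,0,0],[-0.026,0,0,0,0,0],[-0.026,0,0,0,0,0],[-0.026,0,0,0,0,0],[-0.02,0,0,0,0,0],[-0.02,0,0,0,0,0],[-0.01,0,0,0,0,0],[0,0,0,0,0,0],[0,0,0,0,0,0]]
  ]
}}

```text
clock: 20.52
tcp_pos: [0.5413, -0.1942, 0.0482]
orientation: [0.0, 0.669, 0.744, -0.0]
wrist_force: [0.5, 1.3, 0.1]
finger_gap: 0.0514
grip_force: 0.4
```

{"name": "drive_tool", "arguments": {
  "series": [
    [[0.06,0,0,0,0,0],[0.15,0,0,0,0,0],[0.2,0,-0.3,0,0,0],[0.4,0,-0.4,0,0,0],[0.4,0,-0.4,0,0,0],[0.4,0,0,0,0,0],[0.4,0,0,0,0,0],[0.4,0,0,0,0,0],[0,0,0,0,0,0],[0,0,0,0,0,0]]
  ]
}}

```text
clock: 21.78
tcp_pos: [0.5109, 0.0865, 0.1725]
orientation: [0.0, 0.668, 0.744, -0.0]
wrist_force: [-0.2, -0.4, -1.3]
finger_gap: 0.0509
grip_force: 0.0
```

```bash
python3 look.py .0345
python3 - <<'E'
from h import *
T=[]
for c,x,y in(("side",160,140),("top",140,200)):
    im=viewer.read_camera(c)[:,:,::-1]
    T.append(cv2.resize(im[y:y+(310 if c=="side" else 160),x:x+400],None,fx=1.25,fy=1.25))
    r=models.silhouettes("stop",c)
    if r: print(c,r[0]['score'],r[0]['location'],fit("stop",{c:r[0]['region']},[.4756,.2941,.311],.152-.037)[0])
cv2.imwrite("pics/c5.png",np.vstack(T))
E
```

```text
tcp block [-0.2004 -0.0089] 0.17254690336243586 [-0.22544478 -0.35710133 -1.31942891]
side [(0.73, [452.5, 181.6], np.int64(1318))]
[ 0.54305207 -0.22895694 -1.46100717] block: [ 0.1167 -0.0104] 0.004 0.062
top [(0.6, [473.2, 282.0], np.int64(1473)), (0.59, [379.3, 141.0], np.int64(2169))]
[ 0.54097798 -0.22900433 -1.46954055] block: [ 0.1165 -0.0125] -0.005 0.078
side 0.73 [255.4, 366.1] [0.47795451 0.29117793 0.26065526]
top 0.79 [176.0, 314.4] [0.46760506 0.2919039  0.19259694]
```

View pics/c5.png

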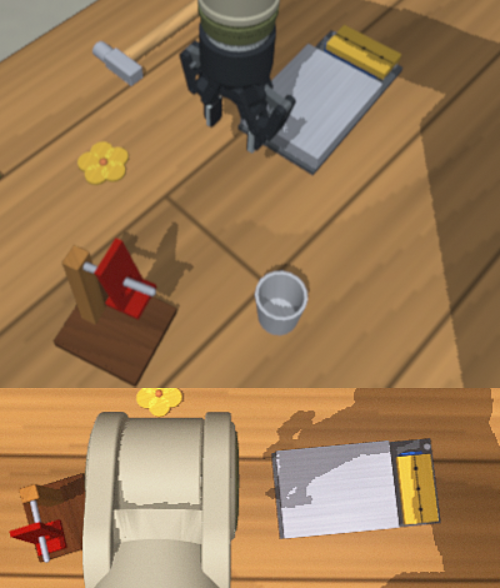

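The blank sits square on the stake at block x = 116.6 mm and y = -11 mm, which is (365,50) in the side half of the picture. The stop hangs on the peg at about (125,285). I'll hand it in.

```bash
python3 -c "
from workcell import order
print(order.hand_in())"
```

```text
the job is handed in; nothing more can be done
None
```

The job is handed in but no verdict came back: the stop hangs on the peg, and by the last pictures the brass blank sits square on the blue stake, its line about 0.4 mm from the stake's middle and its centre about 11 mm off along it; total time was about 22 s.

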